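# Place a driver midway between its neighbours and latch the hold-down

### The arm

A 6-joint arm with a two-finger parallel gripper is mounted at the origin on a cart in front of the work surface, level with it; the furniture and walls round the work are solid. World frame = base frame: x ahead of the robot, y to its left, z up, the work surface at z = 0. Lengths are in m, angles in rad, forces in N, time in s.
With the tool pointing down it reaches from about 0.225 to 0.725 m from the base axis. Payload 3.1 kg.
Tool frame: the origin (TCP) lies between the finger pads; the fingertips stand robot.tip_reach ahead of it and the grasp point (between the pads) lies 6 mm ahead of it (robot.tip_reach is the distance from the TCP to the fingertips, in m); z points along the fingers, y is the line along which they close (so a half turn about z gives the same grasp; the last joint's range is limited). The gripper opens to 85 mm and grips with 20 to 120 N. Pads are 22 mm wide; open, the fingers measure 114 mm over their backs; the gripper's body (76 mm by 85 mm) begins 54 mm behind the grasp point. The pads swing forward as they close: fully open they stand 13 mm farther back than shut.
Start: joints at [1.21, 0.048, 0.099, 1.622, 0, 1.443], TCP at [0.121, 0.511, 0.23] pointing down, gripper open.
Joint ranges: [-2.91, 2.91], [-0.99, 1.94], [-1.21, 1.42], [-2.12, 2.29], [-1.49, 1.47], [-3.14, 3.14]. Speed limits (rad/s): [2.79, 2.79, 3.14, 3.14, 3.14, 3.14].

### API

Orientations are given as a rotation vector (axis times angle).
In Python, from workcell import robot gives the robot as it stands. The module is installed in compiled form; this text tells all that it offers. Calls block until the motion is done:
- robot.move_pose(position, orientation): joint-space move of the TCP to a pose.
- robot.move_l(position, ori=None, velocity=0.15): straight line of the TCP; ori=None keeps the orientation; velocity is the mean speed in m/s.
- robot.set_joints(angles): joint-space move.
- robot.ungrasp() and robot.close_gripper(grip_force=None): open the fingers fully, or close them until they stop; grip_force is the grip in N (None keeps the last).
- robot.sleep(seconds).
- robot.inverse_kinematics(position, orientation): joint angles nearest the present ones, or None.
- robot.observe(): the state.
- robot.camera(name): name is "side" or "top"; returns a dict with "image" (420x560x3 uint8, red, green, blue), "range_z" (420x560 float32, m along the optical axis (not along the pixel's ray), 0 where there is no reading), "intrinsics" (3x3 intrinsics, pixels), "k1" (the pictures are not rectified: a ray, as slopes to the right and down, at radius r is drawn at 1 + k1 r^2 times it, then the intrinsics apply), "rvec" (rotation vector, rad) and "tvec" (3), from world to camera coordinates, as OpenCV has them. Camera axes: x right, y down, z forward; pixel columns grow to the right and rows downward; lengths in m; the calibration is good to about 2 mm. A picture is of the moment at which its call begins.
A pose or a line that the arm cannot do raises robot.PlanningError and nothing moves.
- robot.finish_job(): hands the job in; it is judged then, once.
Trained networks look in the newest picture that a camera, given by its name, has taken for a name from the list of things; names that differ only in an ending like _2 or _b are one class to them, and where a whole thing is asked for, a point or a joint stands for the part that bears it (a point fixed in the world has none). Each returns a list of dicts, best first, with "score" (0 to 1); they miss things now and then, are a little off and sometimes report something else, mostly with a low value. They report only what shows in the picture. A call takes as long as a camera call.
- robot.boxes_of(camera, query): "point" ([column, row] in pixels, amid what is visible of it).
- robot.masks_of(camera, query): "pixels" (420x560 bool, what is visible of it) and "point" ([column, row] in pixels, amid what is visible of it).
The state is a dict: "time_s": time; "joint_pos": joint angles; "joint_velocities": joint speeds; "joint_torque": joint torques, N m; "ee_pos": TCP position; "tcp_rot": TCP orientation; "contact_force": force on the tool from outside, world axes, zero at the start; "ft_torque": the same for the moment, N m; "grip_width": finger opening in m; "grip_force": force on a finger pad.
Only numpy, scipy, OpenCV 4.12 (cv2) and the standard library are available. Lean on these libraries where they do the work, as an engineer would, in place of code of your own. Each camera call takes 0.05 s, during which the arm holds its last target. There are 200 camera calls.

### The job

Take the loose LED driver that is as long as the one already mounted on the tray and set it flat on the tray midway between the mounted driver and the terminal block strip, parallel to the mounted driver, its ends level with it and its terminal end pointing the same way. When it stands there by itself, pull up the sprung knob of the hold-down, turn it so that the finger swings from its parked place to over the plain end of the driver, and let it snap down into its notch so that the finger holds the driver. Leave the short driver where it lies.

Things in the scene. Friction and masses are not known exactly. Their poses are not given: they have to be found in the camera images.
- assembly_fixture: fixed grey plate 212 x 212 x 12 mm with a slotted steel tray on it. Origin: at the bench top, below the point midway between the tray's two neighbours, where the driver's centre belongs. x points along the drivers, away from the hold-down and the robot; z up. Tray top at z = 14 mm, x -70 to 76, y -100 to 100 mm, side rims to z = 24 mm. Hold-down axis upright at x = -92 mm, y = 0
- mounted_driver: LED driver, ribbed aluminium box with black ends, 130 mm long (own x), 40 wide, 30 high, 0.28 kg; the last 18 mm at its +x end are a black terminal strip only 18 mm high, the other end is plain. Origin: centre of underside. Fixed on the tray along the fixture's x, terminal end at +x, centre 70 mm left or right of the fixture's origin
- terminal_strip: grey strip 130 x 40 x 3 mm with a four-lever terminal block on it (84 x 30 mm, top 31 mm above the tray), fixed on the tray parallel to the mounted driver, centre 70 mm to the other side of the fixture's origin. Origin: centre of underside. The space between strip and mounted driver is 100 mm: 30 mm of air on each side of a driver in the middle
- long_driver: LED driver, ribbed aluminium box with black ends, 130 mm long (own x), 40 wide, 30 high, 0.2 to 0.4 kg; the last 18 mm at its +x end are a black terminal strip only 18 mm high, the other end is plain. Origin: centre of underside. Loose on the bench: the one to mount. Grip it across its width near the middle
- long_driver_plain_end (a point): middle of the lower edge of the long driver's plain end (its own x = -65 mm, z = 0); in place it lies at x = -65 mm, y = 0, z = 14 mm of the fixture
- long_driver_terminal_end (a point): middle of the lower edge of the long driver's terminal end (its own x = +65 mm, z = 0); in place it lies at x = +65 mm, y = 0, z = 14 mm of the fixture
- iron_top (a point): highest point over the middle of the fixed soldering iron in its stand, an obstacle on the bench between the loose drivers and the fixture: it reaches 65 mm to either side of this point along the world's x (the stand, 14 mm high, to 90 mm) and 45 mm along y. Carry things over it
- short_driver: LED driver, ribbed aluminium box with black ends, 95 mm long (own x), 40 wide, 30 high, 0.2 kg; the last 18 mm at its +x end are a black terminal strip only 18 mm high, the other end is plain. Origin: centre of underside. Loose on the bench, the wrong one: leave it
- knob_grip (a point): centre of the hold-down's round black knurled knob, on its upright axis, to be gripped from above: 29 mm across with a 33 mm rim over it; with the hold-down down this point is 80 mm above the bench, the knob reaches from 14 mm below this point to 14 mm above it. Rises with the knob
- clamp_finger: steel finger of the hold-down, fixed to the knob and turning with it: 15 mm wide, 8 mm thick, reaching 47 mm from the hold-down's axis along its own x. With the hold-down down its top is 52 mm above the bench and the underside of its rubber pad 42 mm. Origin: on the hold-down's axis (at the bench top when down)
- finger_pad (a point): centre of the underside of the finger's round rubber pad (12 mm across), 39 mm from the hold-down's axis
- hold_down_lift (a joint): height of knob and finger above their lowest position, 0 to 0.016 m. A spring pulls down: 6 N at the bottom, 13 N at the top. A key under the finger must rise at least 0.0105 m to leave its notch before the hold-down can turn; between notches it rests on the crown at about 0.010. Latched on a driver: about 0.002
- hold_down_turn (a joint): angle of knob and finger, rad: 0 in the parked notch, finger pointing to the fixture's -y (10 degrees towards +x); 1.396 (80 degrees anticlockwise from above) in the holding notch, finger along the fixture's +x, over the driver. Stops at -0.06 and 1.456; the key drops into a notch from within 0.1 of it

How it is judged:
By the outcome, as a careful person would: the job done as asked, in the order asked, and still so for the second after the job is handed in, with the robot touching nothing.
It also fails if it takes over 51 s, if anything falls off the work surface, if the arm or the gripper's body presses on something with over 40 N, if the wrist force passes 120 N, or if a joint passes its speed limit or range.

## Working session

There is one attempt and no reset: what is moved stays moved. The work goes in short steps, each a Python script; the robot and the scene stay as the last script left them, time stands still between calls to the robot, and variables do not carry over. Pictures are saved under pics/ and viewed, at most 10 in all, crops included, and the job is handed in when it is done.

```bash
mkdir -p pics; python3 - <<'E'
from workcell import robot
import cv2,numpy as np
print(robot.tip_reach,robot.observe())
for n in("top","side"):
    c=robot.camera(n); cv2.imwrite(f"pics/{n}0.png",c["image"][:,:,::-1])
    np.savez(f"{n}0.npz",**c); print(n,c["intrinsics"],c["k1"],c["rvec"],c["tvec"])
    for q in("long_driver","short_driver","mounted_driver","terminal_strip","knob_grip","clamp_finger","iron_top","long_driver_terminal_end"):
        print(q,[(d["point"],round(d["score"],2)) for d in robot.boxes_of(n,q)])
E
```

```text
0.025 {'time_s': 0.0, 'joint_pos': array([1.21019228e+00, 4.87172039e-02, 9.76006452e-02, 1.62201905e+00,
       8.05091512e-06, 1.44296939e+00]), 'joint_velocities': array([-0.00277276,  0.00196677,  0.00134745, -0.00044861, -0.00019637,
       -0.00025115]), 'joint_torque': array([-6.80211360e-04, -3.38778341e+01,  3.20016932e+01,  2.00538570e-02,
        1.03777368e-04,  2.29123600e-06]), 'ee_pos': array([0.12091081, 0.51025137, 0.22923604]), 'tcp_rot': array([-0.36475366, -3.11976662,  0.0035618 ]), 'contact_force': array([0.15023199, 0.58646728, 1.04032663]), 'ft_torque': array([ 0.03444833, -0.02114065,  0.02104279]), 'grip_force': 0.0, 'grip_width': 0.08502777814940496}
top [[482.41599478   0.         282.86702187]
 [  0.         482.41599478 213.37860473]
 [  0.           0.           1.        ]] -0.1533714644845794 [ 2.19602168 -2.16293877  0.07322918] [-0.0244771   0.51754969  1.04894484]
long_driver [([374.2, 254.2], 0.98)]
short_driver [([381.4, 174.4], 0.87)]
mounted_driver [([241.7, 182.9], 0.97), ([216.8, 217.4], 0.38)]
terminal_strip [([179.3, 175.5], 0.7), ([375.5, 252.8], 0.15)]
knob_grip [([202.5, 216.7], 0.52)]
clamp_finger [([217.9, 219.9], 0.5)]Traceback (most recent call last):
  File "<stdin>", line 8, in <module>
ValueError: it knows: assembly_fixture, clamp_finger, finger_pad, hold_down_lift, hold_down_turn, knob_grip, long_driver, long_driver_plain_end, long_driver_terminal_end, mounted_driver, short_driver, terminal_st
```

```bash
cat > h.py <<'E'
from workcell import robot
import cv2,numpy as np
from scipy.spatial.transform import Rotation as R
def cloud(c):
    """world xyz of every pixel (420x560x3), nan without reading"""
    K=c["intrinsics"]; v,u=np.mgrid[:420,:560]
    x=(u-K[0,2])/K[0,0]; y=(v-K[1,2])/K[1,1]
    xd,yd=x.copy(),y.copy()
    for _ in range(10):
        s=1+float(c["k1"])*(x*x+y*y); x=xd/s; y=yd/s
    z=np.where(c["range_z"]>0,c["range_z"],np.nan)
    P=np.stack([x*z,y*z,z],-1)
    return (P-np.ravel(c["tvec"]))@R.from_rotvec(np.ravel(c["rvec"])).as_matrix()
def rect(pts):
    (cx,cy),(w,h),a=cv2.minAreaRect((pts[:,:2]*1000).astype(np.float32))
    if w<h: w,h,a=h,w,a+90
    return np.round([cx,cy,w,h,a],1)
E
python3 - <<'E'
from h import *
for n in("top","side"):
    c=robot.camera(n); P=cloud(c)
    cv2.imwrite(f"pics/{n}0.png",cv2.resize(c["image"][:,:,::-1],(800,600)))
    np.savez(f"{n}0.npz",**c)
    for q in("long_driver","short_driver","mounted_driver","terminal_strip","knob_grip","clamp_finger"):
        for d in robot.masks_of(n,q)[:2]:
            p=P[d["pixels"]]; p=p[~np.isnan(p[:,0])]
            zt=np.percentile(p[:,2],90); t=p[p[:,2]>zt-.006]
            print(n,q,d["point"],round(d["score"],2),len(p),"ztop",round(zt,4),"all",rect(p),"top",rect(t), np.round(np.median(t,0),4))
E
```

```text
top long_driver [375.8, 252.9] 0.66 1057 ztop 0.0334 all [ 432.1 -219.7  128.9   42.3  112. ] top [ 429.3 -211.9  112.2   40.5  112.1] [ 0.429  -0.2108  0.0312]
top short_driver [378.7, 175.3] 0.71 718 ztop 0.0336 all [ 609.1 -237.    95.6   39.   125. ] top [ 603.9 -229.6   77.7   39.   125. ] [ 0.6034 -0.2289  0.0315]
top mounted_driver [241.2, 182.9] 0.62 1103 ztop 0.0473 all [585.5  80.  131.   42.3 174.5] top [576.5  79.9 112.7  40.2 174.1] [0.5747 0.0795 0.0452]
top terminal_strip [177.4, 173.9] 0.95 1035 ztop 0.0449 all [599.9 219.  130.6  43.7 174.5] top [599.3 216.6  63.   18.2 172.8] [0.5999 0.2166 0.0449]
top knob_grip [201.2, 215.4] 0.7 351 ztop 0.0962 all [501.2 140.3  62.6  29.5  94.4] top [500.2 156.3  29.8  29.3  89.8] [0.5001 0.1559 0.0945]
top clamp_finger [218.8, 217.3] 0.58 126 ztop 0.0563 all [505.6 127.3  36.1  19.2  95.1] top [503.6 126.8  35.5  14.7  95. ] [0.5033 0.1267 0.053 ]
top clamp_finger [211.5, 198.0] 0.31 6776 ztop 0.022 all [572.  152.  219.5 217.5 174.1] top [570.1 149.  210.6 208.5 174.6] [0.5602 0.1487 0.0181]
side long_driver [286.9, 298.8] 0.78
[... 639 characters left out ...]
21 all [608.7 258.9 131.3 104.8  83.6] top [594.3 215.4  56.2  18.3 170.8] [0.5901 0.2127 0.0417]
side terminal_strip [246.2, 225.9] 0.36 33 ztop 0.0529 all [500.2 125.3  33.1  13.2  93.4] top [500.2 125.3  33.1  13.2  93.4] [0.4991 0.1202 0.051 ]
side knob_grip [238.8, 218.0] 0.51 181 ztop 0.0929 all [495.4 139.2  56.7  26.7  84.4] top [495.5 151.9  23.8  20.7 107.9] [0.494  0.1498 0.0929]
side knob_grip [287.4, 300.0] 0.4 1262 ztop 0.0292 all [ 427.7 -201.7  176.6   65.7   98. ] top [ 427.9 -212.4  114.5   42.8  111.3] [ 0.4266 -0.2156  0.0281]
side clamp_finger [243.5, 229.7] 0.41 38 ztop 0.0531 all [501.3 128.3  35.5  15.6  93.4] top [501.3 128.3  35.5  15.6  93.4] [0.5006 0.1219 0.0512]
```

View pics/top0.png

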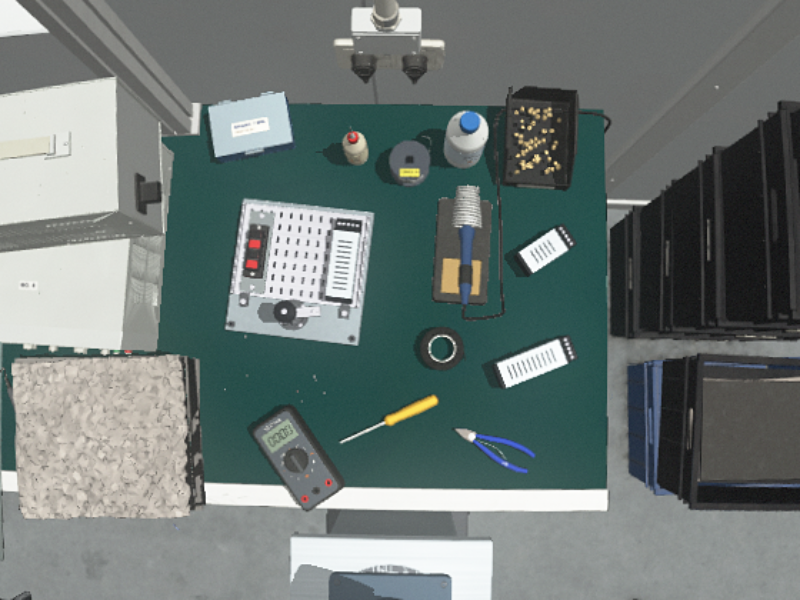

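View pics/side0.png

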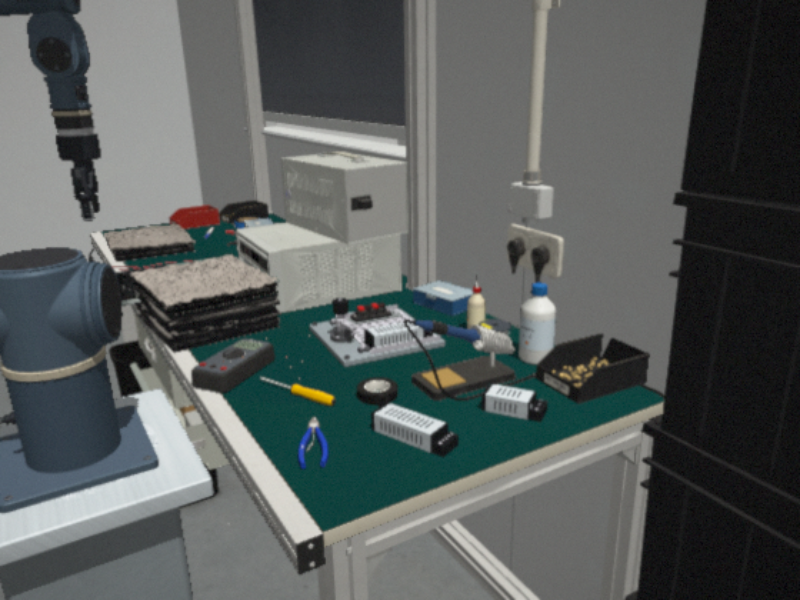

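Top view: the mounted driver (343,260) is to the right of the free slot and the strip (256,250) to its left, with terminals away from the robot. The knob is at (287,312). The long driver is at (535,362), with its terminals at lower y. The iron (467,245) lies between. Next I check fingertip geometry, iron height and reachability.

```bash
cat >> h.py <<'E'
YF=np.radians(-5.8); YL=np.radians(-67.9)
O=np.array([.5915,.148]); L=np.array([.4323,-.2202])
KN=np.array([.4995,.1558])
def down(a): # tool down, finger line at angle a+90deg
    return (R.from_euler('z',a)*R.from_euler('x',np.pi)).as_rotvec()
E
python3 - <<'E'
from h import *
P=cloud(dict(np.load("side0.npz")))
m=(abs(P[...,0]-.121)<.09)&(abs(P[...,1]-.511)<.09)&(P[...,2]>.15)&(P[...,2]<.4)
p=P[m]; print("tips z",np.sort(p[:,2])[:25].round(3),len(p))
for lo in np.arange(.19,.3,.01):
    q=p[(p[:,2]>=lo)&(p[:,2]<lo+.01)]
    if len(q): print(round(lo,2),len(q),q.min(0).round(3),q.max(0).round(3))
P=cloud(dict(np.load("top0.npz")))
s=P[130:225,298:348]; print("iron max z",np.nanpercentile(s[...,2],[90,99,100]), s[s[...,2]>.06][:,:2].min(0),s[s[...,2]>.06][:,:2].max(0))
for nm,xy,z,a in(("L",L,.04,YL),("O",O,.06,YF),("K",KN,.09,YF),("K80",KN,.09,YF+1.396),("K-80",KN,.09,YF-1.396)):
  for k in(0,np.pi):
    j=robot.inverse_kinematics([*xy,z],down(a+k)); print(nm,round(k,1),None if j is None else np.round(j,2))
E
```

```text
tips z [0.243 0.244 0.244 0.244 0.244 0.244 0.245 0.245 0.245 0.246 0.247 0.247
 0.247 0.247 0.247 0.247 0.247 0.247 0.248 0.248 0.248 0.248 0.249 0.249
 0.25 ] 1118
0.24 26 [0.101 0.458 0.243] [0.141 0.554 0.25 ]
0.25 48 [0.1  0.45 0.25] [0.142 0.555 0.26 ]
0.26 44 [0.101 0.45  0.26 ] [0.143 0.555 0.269]
0.27 49 [0.1   0.449 0.27 ] [0.143 0.557 0.28 ]
0.28 40 [0.099 0.439 0.28 ] [0.146 0.56  0.29 ]
0.29 58 [0.093 0.433 0.29 ] [0.149 0.58  0.3  ]
iron max z [0.09597234 0.12921393 0.13777624] [ 0.48964469 -0.14858989] [ 0.69707816 -0.08505866]
L 0 [-0.61 -0.01 -0.34  1.24  0.   -2.57]
L 3.1 [-0.61 -0.01 -0.34  1.24  0.    0.58]
O 0 [ 0.14  0.29  0.04  1.31  0.   -2.91]
O 3.1 [0.14 0.29 0.04 1.31 0.   0.24]
K 0 [ 0.17  0.06 -0.17  1.34  0.   -2.87]
K 3.1 [ 0.17  0.06 -0.17  1.34  0.    0.28]
K80 0 [ 0.17  0.06 -0.17  1.34  0.    2.02]
K80 3.1 [ 0.17  0.06 -0.17  1.34  0.   -1.12]
K-80 0 [ 0.17  0.06 -0.17  1.34  0.   -1.47]
K-80 3.1 [ 0.17  0.06 -0.17  1.34  0.    1.67]
```

```bash
python3 - <<'E'
from h import *
c=dict(np.load("side0.npz")); im=c["image"].copy()
K=c["intrinsics"]; Rm=R.from_rotvec(np.ravel(c["rvec"])).as_matrix()
def proj(p):
    q=Rm@p+np.ravel(c["tvec"]); x=q[:2]/q[2]; x=x*(1+float(c["k1"])*(x@x)); return (K@[*x,1])[:2],q[2]
for z in(.205,.218,.23,.243): print(z,proj(np.array([.121,.51,z])))
crop=cv2.resize(im[90:170,25:105],(640,640),interpolation=cv2.INTER_NEAREST)
for z,col in((.205,(255,0,0)),(.218,(0,255,0)),(.23,(0,0,255))):
    (u,v),_=proj(np.array([.121,.51,z])); cv2.circle(crop,(int((u-25+.5)*8),int((v-90+.5)*8)),4,col,-1)
cv2.imwrite("pics/tip.png",cv2.resize(crop,(560,560))[:,:,::-1])
E
```

```text
0.205 (array([ 66.35521517, 164.01360908]), np.float64(1.3392220554012304))
0.218 (array([ 65.53550581, 159.6453771 ]), np.float64(1.3347901254471155))
0.23 (array([ 64.7728943 , 155.58624619]), np.float64(1.3306991131817785))
0.243 (array([ 63.94019216, 151.15933389]), np.float64(1.3262671832276636))
```

View pics/tip.png

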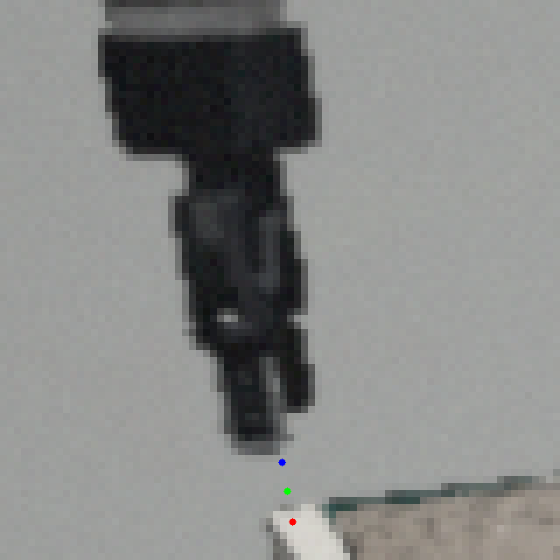

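The picture suggests the open tips sit about 14 mm above the TCP. That would conflict with tip_reach, so I'll check again closer to the driver.

```bash
python3 - <<'E'
from h import *
robot.move_pose([*L,.2],down(YL+np.pi)); robot.move_l([*L,.11],velocity=.2)
o=robot.observe(); print(o["time_s"],o["ee_pos"],robot.tip_reach,o["joint_pos"].round(2))
for n in("top","side"):
    c=robot.camera(n); np.savez(n+"1.npz",**c); P=cloud(c)
    m=(np.hypot(P[...,0]-L[0],P[...,1]-L[1])<.075)&(P[...,2]>.06)&(P[...,2]<.3)
    p=P[m]; print(n,len(p),np.sort(p[:,2])[:15].round(3))
    if n=="side":
        for lo in np.arange(.07,.22,.01):
            q=p[(p[:,2]>=lo)&(p[:,2]<lo+.01)]
            if len(q): print(round(lo,2),len(q),q.mean(0).round(3),q.min(0).round(3),q.max(0).round(3))
        v,u=np.array(np.where(m)).mean(1).astype(int); print(u,v)
        cv2.imwrite("pics/s1.png",cv2.resize(c["image"][v-50:v+60,u-60:u+60],(600,550),interpolation=cv2.INTER_NEAREST)[:,:,::-1])
E
```

```text
4.45 [ 0.4325809  -0.2200487   0.11051453] 0.025 [-0.61 -0.05 -0.24  1.38  0.    0.58]
top 773 [0.129 0.13  0.132 0.133 0.134 0.135 0.138 0.14  0.14  0.14  0.142 0.143
 0.143 0.146 0.146]
side 3115 [0.125 0.126 0.126 0.126 0.126 0.126 0.126 0.127 0.127 0.127 0.127 0.127
 0.127 0.127 0.128]
0.12 36 [ 0.431 -0.222  0.128] [ 0.384 -0.248  0.125] [ 0.479 -0.19   0.13 ]
0.13 89 [ 0.433 -0.224  0.135] [ 0.379 -0.249  0.13 ] [ 0.483 -0.193  0.14 ]
0.14 110 [ 0.426 -0.227  0.145] [ 0.379 -0.25   0.14 ] [ 0.482 -0.193  0.15 ]
0.15 100 [ 0.428 -0.226  0.155] [ 0.379 -0.249  0.15 ] [ 0.483 -0.192  0.16 ]
0.16 88 [ 0.441 -0.222  0.164] [ 0.379 -0.252  0.16 ] [ 0.489 -0.194  0.17 ]
0.17 161 [ 0.422 -0.233  0.175] [ 0.36 -0.26  0.17] [ 0.504 -0.195  0.18 ]
0.18 216 [ 0.417 -0.233  0.185] [ 0.361 -0.259  0.18 ] [ 0.505 -0.185  0.19 ]
0.19 243 [ 0.424 -0.233  0.195] [ 0.362 -0.26   0.19 ] [ 0.503 -0.187  0.2  ]
0.2 231 [ 0.417 -0.235  0.205] [ 0.362 -0.258  0.2  ] [ 0.502 -0.194  0.21 ]
0.21 281 [ 0.424 -0.235  0.215] [ 0.365 -0.259  0.21 ] [ 0.502 -0.202  0.22 ]
286 208
```

View pics/s1.png

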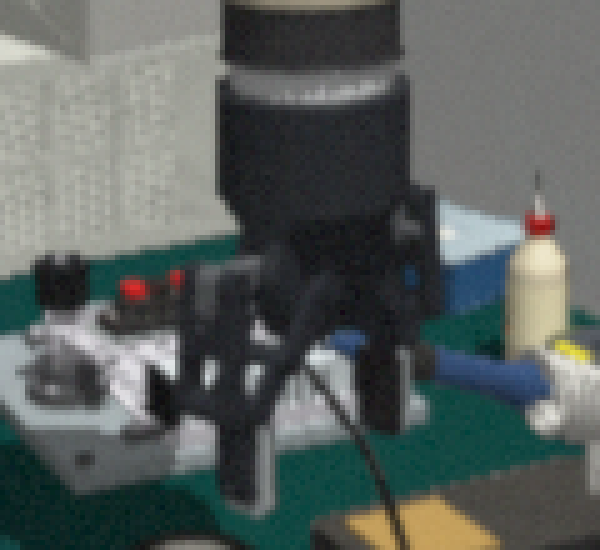

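The tips really are about 15 mm above the reported TCP when open, since the depth agrees in two poses. I'll plan with that offset and descend in guarded steps, using a shallow grasp. The open fingers must clear the 44 mm neighbours at release.

```bash
python3 - <<'E'
from h import *
def st(t):
    o=robot.observe(); print(t,round(o["time_s"],2),o["ee_pos"].round(4),"F",o["contact_force"].round(1),"grip",round(o["grip_width"],4),round(o["grip_force"],1))
    return o
st("0")
for z in(.05,.035,.019):
    robot.move_l([*L,z],velocity=.12); o=st(z)
    if abs(o["contact_force"][2])>6: print("contact"); raise SystemExit
c=robot.camera("side"); P=cloud(c)
m=(np.hypot(P[...,0]-L[0],P[...,1]-L[1])<.075)&(P[...,2]>.0)&(P[...,2]<.06)
cv2.imwrite("pics/s2.png",cv2.resize(c["image"][240:340,230:350],(600,500),interpolation=cv2.INTER_NEAREST)[:,:,::-1])
E
```

```text
0 4.55 [ 0.4336 -0.2209  0.1121] F [ 0.1 -0.3 -0.2] grip 0.0851 0.0
0.05 5.2 [ 0.4327 -0.2205  0.0507] F [ 0.1 -0.6 -0.4] grip 0.0855 0.0
0.035 5.47 [ 0.4322 -0.2201  0.0352] F [-0.6 -0.5  0.1] grip 0.0855 0.0
0.019 5.76 [ 0.4318 -0.2198  0.0189] F [-0.   0.1  0.3] grip 0.0856 0.0
```

View pics/s2.png

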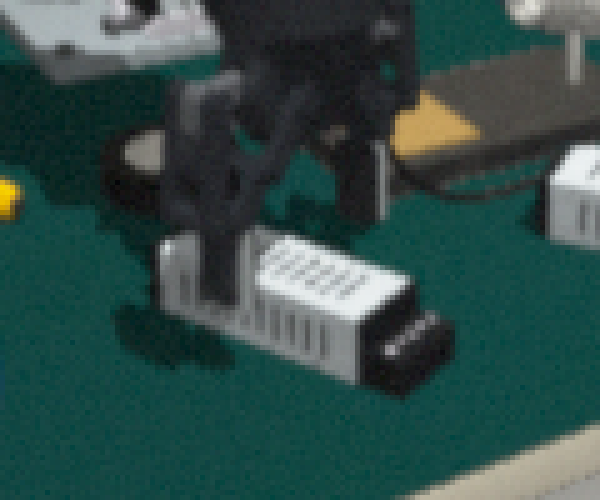

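Both fingers straddle the driver: the near tip is at (220,305) and the far one at (365,220) in the crop. Now I close, then measure in hand.

```bash
cat >> h.py <<'E'
def st(t):
    o=robot.observe(); print(t,round(o["time_s"],2),o["ee_pos"].round(4),"F",o["contact_force"].round(1),"grip",round(o["grip_width"],4),round(o["grip_force"],1))
    return o
E
python3 - <<'E'
from h import *
robot.close_gripper(grip_force=80); o=st("closed")
robot.move_l([*L,.034],velocity=.08); st("lift15")
for n in("top","side"):
    c=robot.camera(n); P=cloud(c)
    for d in robot.masks_of(n,"long_driver")[:1]:
        p=P[d["pixels"]]; p=p[~np.isnan(p[:,0])]; print(n,d["score"],len(p),np.percentile(p[:,2],[2,50,90]).round(4),rect(p))
    if n=="side": cv2.imwrite("pics/s3.png",cv2.resize(c["image"][240:340,230:350],(600,500),interpolation=cv2.INTER_NEAREST)[:,:,::-1])
E
```

```text
closed 6.31 [ 0.4328 -0.2206  0.02  ] F [-1.2  0.3  4.6] grip 0.0374 81.6
lift15 6.65 [ 0.4323 -0.2202  0.0338] F [-0.2 -0.7 -4.1] grip 0.0376 80.7
top 0.8 462 [0.0216 0.0446 0.0471] [ 418.5 -185.1   55.1   40.5  111.5]
side 0.97 1108 [0.0128 0.031  0.0425] [ 459.3 -209.   131.7  107.5  111. ]
```

View pics/s3.png

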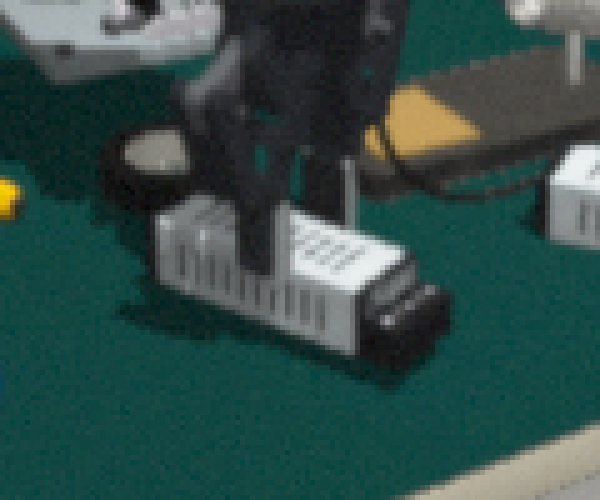

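Driver hangs level, terminal end at lower right (420,320). I'll check the overlap numerically.

```bash
python3 - <<'E'
from h import *
c=robot.camera("side"); P=cloud(c)
print("col through near finger: row,lum,xyz")
for v in range(280,306): print(v,c["image"][v,281],P[v,281].round(4),P[v,277].round(4), P[v,290].round(4))
E
```

```text
col through near finger: row,lum,xyz
280 [38 39 42] [ 0.3978 -0.2463  0.0817] [ 0.3896 -0.2448  0.0834] [ 0.4443 -0.2043  0.0496]
281 [28 32 32] [ 0.4029 -0.2374  0.074 ] [ 0.4006 -0.2255  0.0694] [ 0.446  -0.2015  0.0455]
282 [34 33 35] [ 0.4019 -0.2391  0.0729] [ 0.3998 -0.2268  0.0679] [ 0.4456 -0.202   0.0434]
283 [23 27 28] [ 0.4041 -0.2353  0.0683] [ 0.3992 -0.2276  0.0662] [ 0.4425 -0.207   0.0442]
284 [36 36 37] [ 0.4031 -0.2368  0.067 ] [ 0.3989 -0.2282  0.0643] [ 0.4415 -0.2086  0.0429]
285 [24 31 31] [ 0.4044 -0.2345  0.0633] [ 0.3994 -0.2271  0.0614] [ 0.439  -0.2126  0.0431]
286 [31 35 37] [ 0.4042 -0.2348  0.0612] [ 0.4009 -0.2245  0.0575] [ 0.4388 -0.213   0.041 ]
287 [30 33 37] [ 0.4035 -0.2359  0.0597] [ 0.4014 -0.2234  0.0545] [ 0.435  -0.2191  0.0426]
288 [31 36 39] [ 0.404  -0.2349  0.0569] [ 0.3998 -0.2261  0.054 ] [ 0.4325 -0.2231  0.0429]
289 [36 40 44] [ 0.4045 -0.234   0.054 ] [ 0.4003 -0.2251  0.0511] [ 0.4319 -0.2239  0.0411]
290 [30 35 35] [ 0.4029 -0.2367  0.0535] [ 0.4006 -0.2245  0.0485] [ 0.4283 -0.2298  0.0426]
291 [33 37 41] [ 0.4027 -0.237   0.0515]
[... 657 characters left out ...]
055 -0.2152  0.0239] [ 0.4193 -0.244   0.0337]
299 [68 73 71] [ 0.4099 -0.2239  0.0245] [ 0.406  -0.2142  0.0209] [ 0.4188 -0.2448  0.032 ]
300 [77 78 79] [ 0.4107 -0.2224  0.0211] [ 0.4066 -0.213   0.0177] [ 0.4203 -0.2423  0.028 ]
301 [93 96 96] [ 0.4108 -0.2222  0.0186] [ 0.4067 -0.2127  0.0152] [ 0.4209 -0.2413  0.025 ]
302 [102 104 106] [ 0.411  -0.2218  0.016 ] [ 0.4071 -0.2119  0.0123] [ 0.4192 -0.2439  0.0244]
303 [80 87 89] [ 0.4114 -0.221   0.0131] [ 0.4176 -0.1933 -0.0028] [ 0.4198 -0.243   0.0215]
304 [35 53 50] [ 0.4233 -0.2005 -0.0034] [ 0.4158 -0.1964 -0.003 ] [ 0.4185 -0.245   0.0206]
305 [ 1 33 30] [ 0.4204 -0.2054 -0.0024] [ 0.413  -0.2013 -0.0021] [ 0.4202 -0.2421  0.0163]
```

The overlap is shallow, so I'll regrip 3 mm deeper, which still clears when open. Then I carry over the iron and hover above the slot.

```bash
python3 - <<'E'
from h import *
robot.move_l([*L,.0195],velocity=.08); robot.ungrasp()
robot.move_l([*L,.016],velocity=.08); st("down")
robot.close_gripper(grip_force=80); st("closed")
robot.move_l([*L,.2],velocity=.2); st("up")
robot.move_pose([*O,.2],down(YF+np.pi)); st("over")
robot.move_l([*O,.06],velocity=.15); st("hover")
for n in("top","side"):
    c=robot.camera(n); np.savez(n+"2.npz",**c); P=cloud(c)
    d=robot.masks_of(n,"long_driver")
    for d in d[:2]:
        p=P[d["pixels"]]; p=p[~np.isnan(p[:,0])]; print(n,d["point"],d["score"],len(p),np.percentile(p[:,2],[2,50,90]).round(4),rect(p))
c=np.load("side2.npz"); t=np.load("top2.npz")
a=cv2.resize(c["image"][170:290,190:330],(700,600),interpolation=cv2.INTER_NEAREST)
cv2.imwrite("pics/s4.png",a[:,:,::-1])
E
```

```text
down 8.02 [ 0.432  -0.22    0.0156] F [-0.2  0.4 -0.2] grip 0.0852 0.0
closed 8.51 [ 0.4328 -0.2203  0.0166] F [0.8 1.2 2.7] grip 0.038 83.1
up 9.57 [ 0.4314 -0.2196  0.198 ] F [-1.2  0.1 -4.2] grip 0.0377 82.3
over 11.06 [0.5915 0.1467 0.1999] F [ 0.  -0.9 -2.8] grip 0.038 82.3
hover 12.14 [0.5926 0.148  0.0615] F [-0.2  0.5 -3.5] grip 0.0379 82.3
top [210.9, 190.6] 0.84 695 [0.0135 0.0748 0.0782] [598.2 142.6 144.   60.8 162.9]
side [261.9, 213.5] 0.77 550 [0.0466 0.0647 0.0757] [654.2 228.3 310.3 126.5  52.1]
side [244.4, 226.4] 0.7 46 [0.0457 0.051  0.0532] [500.9 126.8  40.4  14.8  91.6]
```

View pics/s4.png

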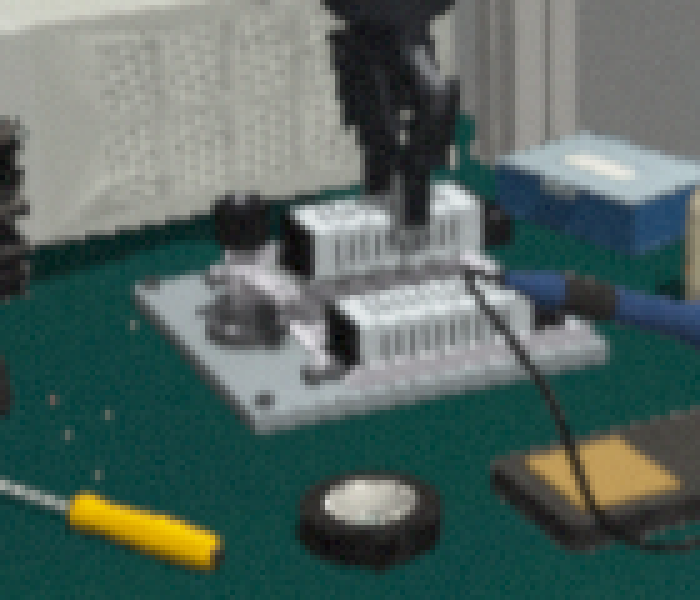

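Held level in the right orientation. Lower, release, check.

```bash
cat >> h.py <<'E'
def check(tag,cams=("top","side")):
    for n in cams:
        c=robot.camera(n); np.savez(n+tag+".npz",**c); P=cloud(c)
        for q in("long_driver","mounted_driver","terminal_strip"):
            for d in robot.masks_of(n,q)[:2]:
                p=P[d["pixels"]]; p=p[~np.isnan(p[:,0])]
                zt=np.percentile(p[:,2],90); t=p[p[:,2]>zt-.006]
                print(n,q,np.round(d["point"]),round(d["score"],2),len(p),round(zt,4),"all",rect(p),"top",rect(t))
E
python3 - <<'E'
from h import *
robot.move_l([*O,.034],velocity=.1); st("a")
robot.move_l([*O,.0305],velocity=.03); o=st("b")
robot.ungrasp(); st("open")
robot.move_l([*O,.06],velocity=.1); robot.move_l([*O,.2],velocity=.3); st("up")
robot.move_pose([.40,.05,.25],down(YF+np.pi)); st("away")
check("3")
c=np.load("top3.npz"); cv2.imwrite("pics/t3.png",cv2.resize(c["image"][120:260,140:300],(800,700))[:600,:,::-1])
E
```

```text
a 12.75 [0.5907 0.1479 0.0332] F [ 0.2  0.9 -5.5] grip 0.0379 82.3
b 13.02 [0.5917 0.148  0.0309] F [ 0.4 -0.7 -3.1] grip 0.0376 82.3
open 13.55 [0.5917 0.148  0.0308] F [-0.3  0.6 -0.8] grip 0.0853 0.0
up 14.61 [0.5917 0.148  0.2003] F [ 0.4 -0.1 -0. ] grip 0.0854 0.0
away 15.49 [0.4002 0.0501 0.2487] F [ 0.5  0.7 -0.6] grip 0.0854 0.0
top long_driver [211. 178.] 0.76 1209 0.0472 all [595.7 149.  135.9  50.1 175.7] top [584.3 146.9 113.3  41.3 174.4]
top mounted_driver [239. 184.] 0.68 1123 0.0474 all [585.4  81.2 130.4  46.  173.4] top [576.2  80.1 112.2  40.4 174.2]
top terminal_strip [180. 174.] 0.94 1045 0.0446 all [600.5 219.2 132.7  45.7 173.5] top [599.7 216.9  60.9  19.  173.8]
side long_driver [264. 222.] 0.92 353 0.0449 all [588.3 133.6 128.6  68.7 177.2] top [581.2 133.9 114.4  68.7 177.2]
side mounted_driver [273. 236.] 0.56 484 0.0447 all [519.6   2.3 237.5 120.9  51.4] top [515.3  -1.9 234.9 103.3  56.1]
side terminal_strip [256. 218.] 0.58 173 0.0445 all [617.9 254.1 193.4  77.   51. ] top [594.3 197.   63.3  58.6  81.8]
```

View pics/t3.png

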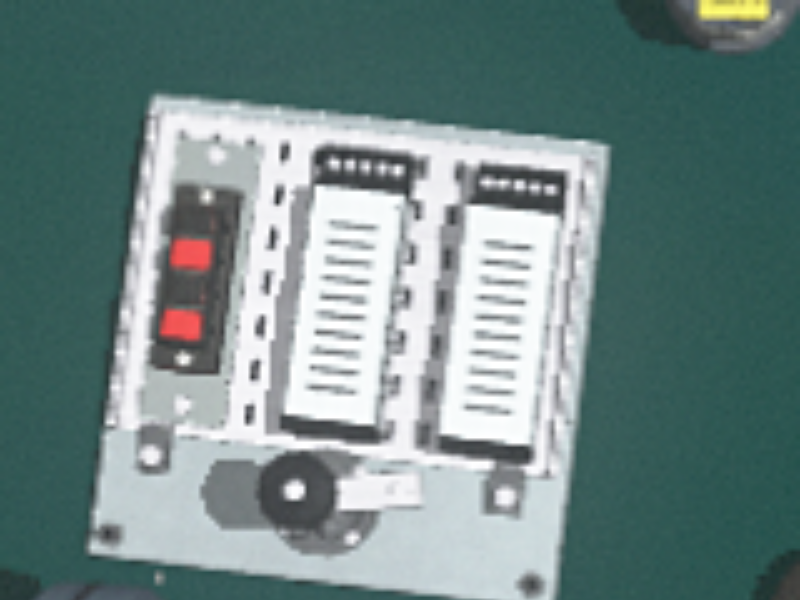

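The driver stands in the slot with its terminals at the top, at crop (355,290), and looks a few mm nearer the mounted driver (503,310). I'll measure that precisely from the white top faces.

```bash
cat >> h.py <<'E'
def faces(f):
    """centres of the two white top faces, from depth + brightness, ray-plane z=.044"""
    c=dict(np.load(f)); P=cloud(c); C=-np.ravel(c["tvec"])@R.from_rotvec(np.ravel(c["rvec"])).as_matrix()
    Q=C+(P-C)*((.044-C[2])/(P[...,2:]-C[2]))
    out=[]
    m=((P[...,2]>.041)&(P[...,2]<.056)&(c["image"].min(-1)>150)).astype(np.uint8)
    n,lab,stt,_=cv2.connectedComponentsWithStats(m)
    for i in range(1,n):
        if stt[i,4]>400:
            q=Q[lab==i]; out.append(rect(q)); print(stt[i],rect(q),(q[:,:2].mean(0)*1000).round(1))
    return out
E
python3 - <<'E'
from h import *
c=dict(np.load("top3.npz")); print(c["range_z"][180,210])
for f in("top0.npz","top3.npz"): print(f); faces(f)
for v in(170,180,190): print(v,c["image"][v,195:255].min(-1).tolist())
E
```

```text
1.0508847
top0.npz
[228 161  23  48 743] [578.   79.5 102.1  40.2 173.4] [577.4  79.5]
top3.npz
[197 157  24  48 778] [585.8 146.9 102.4  40.5 174.3] [585.5 146.9]
[227 161  24  48 769] [578.   79.7 102.3  40.3 174.3] [576.6  79.6]
170 [242, 246, 146, 149, 149, 172, 254, 247, 245, 247, 250, 252, 252, 251, 252, 252, 252, 251, 250, 248, 248, 248, 249, 238, 153, 164, 185, 100, 195, 246, 242, 245, 224, 118, 64, 109, 147, 222, 249, 246, 247, 249, 251, 253, 255, 255, 255, 255, 243, 229, 234, 231, 243, 249, 250, 214, 175, 231, 195, 134]
180 [147, 151, 155, 150, 183, 255, 246, 246, 249, 251, 254, 250, 231, 236, 227, 179, 151, 150, 206, 249, 248, 249, 229, 146, 165, 135, 108, 210, 242, 238, 241, 217, 112, 66, 122, 148, 232, 252, 246, 248, 242, 232, 220, 203, 179, 159, 144, 123, 121, 115, 223, 249, 248, 249, 200, 184, 238, 203, 139, 225]
190 [153, 156, 153, 195, 251, 247, 241, 179, 152, 142, 112, 110, 115, 126, 153, 153, 189, 239, 248, 248, 247, 230, 160, 160, 138, 164, 231, 244, 242, 246, 216, 97, 101, 141, 166, 234, 249, 247, 232, 164, 120, 122, 142, 156, 180, 196, 221, 230, 240, 248, 248, 248, 246, 206, 227, 250, 209, 123, 224, 218]
```

The driver is about 2.5 mm too near the mounted driver and 1.2 mm too far out. I'll regrip and nudge it.

```bash
cat >> h.py <<'E'
FX=np.array([np.cos(YF),np.sin(YF)]); FY=np.array([-FX[1],FX[0]])
O2=O-.0012*FX+.0025*FY
E
python3 - <<'E'
from h import *
q=down(YF+np.pi)
robot.move_pose([*O,.12],q); robot.move_l([*O,.0305],velocity=.15); st("at")
robot.close_gripper(grip_force=60); st("grip")
robot.move_l([*O,.0345],velocity=.06); robot.move_l([*O2,.0345],velocity=.05)
robot.move_l([*O2,.0307],velocity=.04); st("put")
robot.ungrasp(); st("open")
robot.move_l([*O2,.13],velocity=.25); robot.move_pose([.40,.05,.25],q); st("away")
check("4",("top",)); faces("top4.npz")
E
```

```text
at 17.63 [0.592  0.1478 0.0316] F [-0.  -0.4  0.5] grip 0.0852 0.0
grip 18.12 [0.5922 0.1481 0.0312] F [ 0.3 -0.5  1.9] grip 0.0379 63.5
put 18.88 [0.5913 0.1508 0.0313] F [ 1.1  1.2 -1.4] grip 0.0385 63.1
open 19.4 [0.5906 0.1506 0.0308] F [-0.6  0.4  0.4] grip 0.0856 0.0
away 20.93 [0.4001 0.0501 0.2486] F [-0.1  0.6 -1.1] grip 0.0853 0.0
top long_driver [209. 179.] 0.92 1185 0.0473 all [592.8 152.3 130.6  49.9 175.5] top [584.1 149.6 112.9  41.  174.4]
top mounted_driver [242. 183.] 0.97 1119 0.0476 all [587.4  80.6 134.5  44.4 174.7] top [576.1  79.8 112.4  40.1 174.1]
top terminal_strip [178. 175.] 0.63 1012 0.0448 all [600.1 217.4 131.5  43.1 173.4] top [599.4 217.1  61.6  17.9 174.7]
top terminal_strip [381. 174.] 0.44 710 0.0336 all [ 608.8 -236.3   95.1   39.4  125.6] top [ 603.9 -229.7   77.1   39.   125. ]
[196 157  24  48 775] [585.3 149.3 102.5  41.3 174.3] [585.2 149.8]
[227 161  24  48 769] [578.   79.7 102.3  40.3 174.3] [576.9  79.5]
```

It now sits about 70 mm from the mounted driver, ends within 1 mm and parallel. Now the knob.

```bash
python3 - <<'E'
from h import *
k=np.array([.4988,.1588]); a=YF+np.pi-.7
robot.move_pose([*k,.14],down(a)); robot.move_l([*k,.053],velocity=.15); o=st("at")
if abs(o["contact_force"][2])>5: raise SystemExit
robot.close_gripper(grip_force=80); st("grip")
robot.move_l([*k,.067],velocity=.05); o=st("lifted")
c=robot.camera("side"); np.savez("side5.npz",**c)
P=cloud(robot.camera("top"))
cv2.imwrite("pics/s5.png",cv2.resize(c["image"][180:260,200:300],(750,600),interpolation=cv2.INTER_NEAREST)[:,:,::-1])
E
```

```text
at 22.74 [0.4996 0.1587 0.0543] F [-0.2  0.2  0.1] grip 0.0853 0.0
grip 23.32 [0.4993 0.1588 0.054 ] F [-0.4 -0.5  5.5] grip 0.0288 78.3
lifted 23.76 [0.4983 0.1588 0.0651] F [  4.6   0.1 -13. ] grip 0.0291 79.7
```

View pics/s5.png

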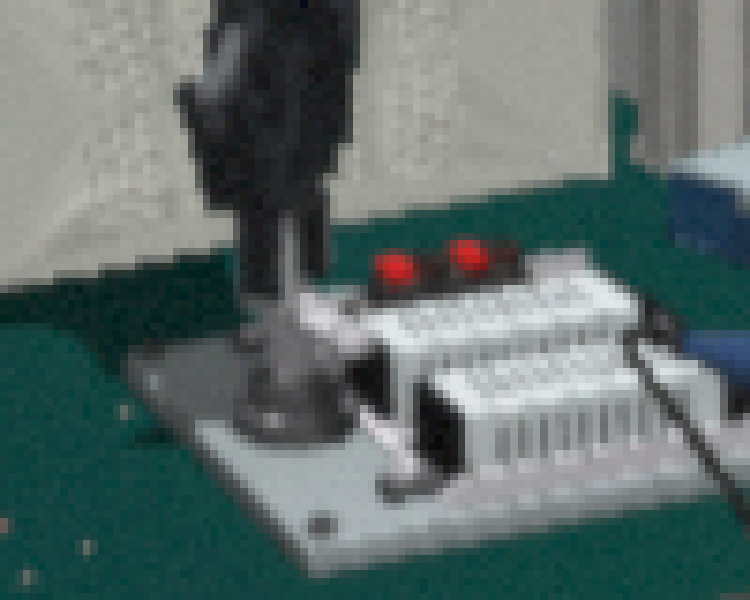

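The knob is gripped under its rim and raised about 12 mm at 13 N. I'll lift a little more, turn 80° anticlockwise, then lower.

```bash
python3 - <<'E'
from h import *
k=np.array([.4988,.1588]); a=YF+np.pi-.7
robot.move_l([*k,.0687],velocity=.05); st("lift")
for i in range(1,5):
    robot.move_pose([*k,.0687],down(a+1.396*i/4)); o=st(i); print(o["ft_torque"].round(2))
    if np.linalg.norm(o["contact_force"])>45 or abs(o["ft_torque"][2])>3: raise SystemExit
for n in("top","side"):
    c=robot.camera(n); np.savez(n+"6.npz",**c); P=cloud(c)
    for d in robot.masks_of(n,"clamp_finger")[:2]:
        p=P[d["pixels"]]; p=p[~np.isnan(p[:,0])]; print(n,d["point"],d["score"],len(p),rect(p),np.median(p,0).round(4))
E
```

```text
lift 24.11 [0.4984 0.1588 0.0677] F [  4.6   0.6 -13.2] grip 0.0294 79.7
1 24.53 [0.4983 0.1586 0.068 ] F [  4.3   1.3 -13.9] grip 0.0291 79.8
[ 0.15 -0.9   0.01]
2 24.96 [0.4982 0.1585 0.0683] F [  3.8   0.2 -14.4] grip 0.029 79.8
[-0.12 -0.71  0.06]
3 25.38 [0.4983 0.1583 0.0684] F [  3.8  -2.3 -13.3] grip 0.0291 79.8
[-0.29 -0.66  0.01]
4 25.81 [0.4985 0.1583 0.0685] F [  2.8  -3.1 -13.7] grip 0.029 79.9
[-0.56 -0.61  0.03]
```

```bash
python3 - <<'E'
from h import *
k=np.array([.4988,.1588]); q=down(YF+np.pi-.7+1.396)
robot.move_l([*k,.0575],velocity=.05); st("low")
robot.ungrasp(); st("open"); robot.move_l([*k,.14],velocity=.2)
robot.move_pose([.40,.0,.25],q); st("away")
check("7",("top",)); faces("top7.npz")
for n in("top","side"):
    c=robot.camera(n); np.savez(n+"7.npz",**c); P=cloud(c)
    for qn in("clamp_finger","knob_grip"):
      for d in robot.masks_of(n,qn)[:2]:
        p=P[d["pixels"]]; p=p[~np.isnan(p[:,0])]; print(n,qn,d["point"],d["score"],len(p),rect(p),np.median(p,0).round(4),np.percentile(p[:,2],[50,90]).round(4))
c=np.load("top7.npz"); s=np.load("side7.npz")
A=cv2.resize(c["image"][140:250,150:260],(400,400),interpolation=cv2.INTER_CUBIC); B=cv2.resize(s["image"][190:270,200:280],(400,400),interpolation=cv2.INTER_CUBIC)
cv2.imwrite("pics/f7.png",np.hstack([A,B])[:,:,::-1])
E
```

```text
low 26.38 [0.4989 0.1586 0.0577] F [ 1.5 -4.6 -9.5] grip 0.0289 80.1
open 26.97 [0.499  0.1591 0.0579] F [0.4 0.  0.2] grip 0.0856 0.0
away 28.41 [0.3999 0.0004 0.2484] F [ 0.3 -0.2 -0.9] grip 0.0857 0.0
top long_driver [210. 176.] 0.87 1146 0.0472 all [595.3 151.7 135.7  49.4 173.2] top [583.8 149.9 112.7  40.8 174.5]
top mounted_driver [239. 184.] 0.81 1186 0.0473 all [587.4  80.5 138.   46.3 174. ] top [576.3  80.  112.3  40.2 174.1]
top terminal_strip [178. 176.] 0.82 1002 0.045 all [600.1 217.5 130.9  42.8 173.4] top [599.4 216.9  61.5  17.7 175.1]
[196 157  24  57 807] [575.7 150.7 121.9  40.6 174.3] [583.1 150. ]
[227 161  24  48 778] [578.   79.8 102.3  40.2 174.2] [576.9  79.6]
top clamp_finger [205.7, 202.2] 0.57 87 [532.1 153.8  28.5  14.5 178.5] [0.5326 0.153  0.0553] [0.0553 0.0581]
top knob_grip [202.3, 211.0] 0.62 332 [514.2 154.9  55.4  45.5 140.1] [0.5059 0.1541 0.0945] [0.0945 0.0982]
side clamp_finger [246.3, 221.4] 0.42 46 [528.  152.8  32.5  16.7 160.4] [0.5272 0.1508 0.0526] [0.0526 0.055 ]
side knob_grip [239.2, 216.6] 0.75 226 [512.  157.1  58.6  28.9  12.1] [0.4975 0.1501 0.0709] [0.0709 0.0948]
side knob_grip [265.6, 225.6] 0.74 361 [585.2 135.2 128.4  72.2 179.6] [0.575  0.138  0.0416] [0.0416 0.0446]
```

View pics/f7.png

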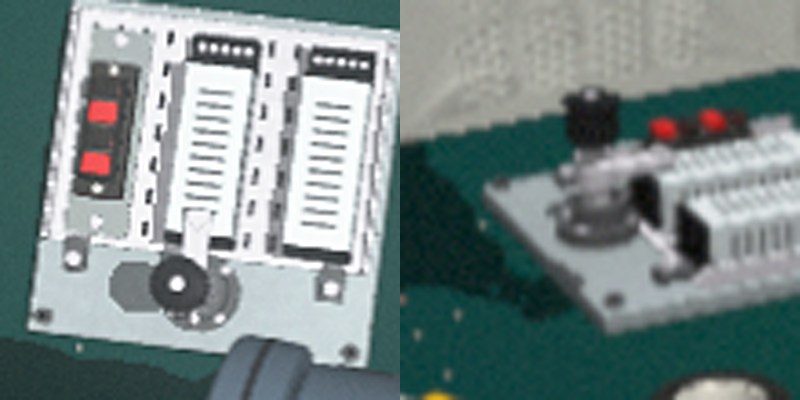

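The finger lies over the plain end (crop 200,225), sitting about 2 mm up, which means latched. The driver has not moved. Handing in.

```bash
python3 -c "
from workcell import robot
print(robot.finish_job())"
```

```text
the job is handed in; nothing more can be done
None
```

The job is handed in: the long driver stands midway between its neighbours (about 70 mm from the mounted driver, ends within about 1 mm), the hold-down reads as latched over its plain end, the short driver was left where it lay, and the robot finished clear at about 28.5 s of the 51 s allowed.

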